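# Hold back the belt tensioner of a bench polisher

## Robot

A 6-joint arm with a two-finger parallel gripper is mounted at the origin on the work surface. World frame = base frame: x ahead of the robot, y to its left, z up, the work surface at z = 0. Lengths are in m, angles in rad, forces in N, time in s.
With the tool pointing down it reaches from about 0.35 to 0.775 m from the base axis. Payload 5.5 kg.
Tool frame: the origin (TCP) lies where the fingers leave the gripper's body, on its centre line; the fingertips stand 73 mm ahead of it and the grasp point (between the pads) lies 54 mm ahead of it; z points along the fingers, y is the direction in which the jaws open and shut (so a half turn about z gives the same grasp; the last joint's range is limited). The gripper opens to 85 mm and grips with 20 to 120 N. Pads are 22 mm wide; open, the fingers measure 114 mm over their backs; the gripper's body (76 mm by 85 mm) begins 54 mm behind the grasp point. The pads swing forward as they close: fully open they stand 13 mm farther back than shut.
Start: joints at [1.096, 0.313, 0.046, 1.304, 0, 1.431], TCP at [0.189, 0.543, 0.304] pointing down, gripper open.
Joint ranges: [-2.76, 2.76], [-0.86, 1.69], [-1.03, 1.26], [-2.2, 2.34], [-1.47, 1.5], [-3.14, 3.14]. Speed limits (rad/s): [2.57, 2.57, 3.14, 3.14, 3.14, 3.14].

## Interface

Orientations are given as a unit quaternion [w, x, y, z].
In Python, from workcell import env, read_camera, job, cut_out gives the robot as it stands.
- The arm moves only by the tool servo_tool, never from a script. Its argument "deltas" is a list of rows, each an object of numbers: "dx", "dy", "dz": the shift along the world's x, y, z in mm; "rx", "ry", "rz": the turn, a rotation vector about the world's x, y, z in rad; "fingers": the closure, from -1 (fully open) to 1 (shut). A call has 1 to 8 rows; each row shifts and turns the commanded pose from where the row before left it; what a row does not reach is not made up. A row lasts 1/10 s, in which the tool goes at most 50 mm and 8.59 degrees, less where a joint would pass 70% of its speed; a pose out of reach is approached as far as the arm can. A call is refused whole if a number of a shift passes 50 or a number of a turn 0.15, either way. A call with a gripper value outside its range is refused whole. The fingers move at their own pace and stop on an object; "newtons" is the grip in N (left out, the last holds). Time passes only in rows, so rows that do not move let the fingers close. It gives the time, the measured TCP pose, the force and the opening at its end, in the units of the state.
- env.get_state(): the state, without advancing time (a new reading comes with each control period).
- read_camera(name): name is "scene" or "top" or "wrist"; returns a dict with "img" (400x640x3 uint8, red, green, blue), "intrinsics" (3x3 intrinsics, pixels), "extrinsics" (4x4, takes a point from camera to world coordinates); the wrist camera has in their place "hand_eye" (4x4, takes a point from camera to tool coordinates, whose origin is the TCP and whose axes are the flange's). Camera axes: x right, y down, z forward; pixel columns grow to the right and rows downward; lengths in m; the calibration is good to about 2 mm. A picture is of the moment at which its call begins: read the wrist's pose just before it. There is no depth.
- job.hand_in(): hands the job in, once; it reports no verdict.
Trained networks look in the newest picture that a camera, given by its name, has taken for a name from the list of things; names that differ only in an ending like _2 or _b are one class to them, and where a whole thing is asked for, a point or a joint stands for the part that bears it (a point fixed in the world has none). Each returns a list of dicts, best first, with "confidence" (0 to 1); they miss things now and then, are a little off and sometimes report something else, mostly with a low value. They report only what shows in the picture. A call takes as long as a camera call.
- cut_out(target, camera): "region" (400x640 bool, what is visible of it) and "extent" ([left, top, right, bottom] in pixels, round what is visible of it).
The state is a dict: "clock": time; "joint_pos": joint angles; "qvel": joint speeds; "tau": joint torques, N m; "tcp_pos": TCP position; "orientation": TCP orientation; "wrist_force": force on the tool from outside, world axes, zero at the start; "ft_torque": the same for the moment, N m; "finger_gap": finger opening in m.
Only numpy, scipy, OpenCV 4.12 (cv2) and the standard library are available. Lean on these libraries where they do the work, as an engineer would, in place of code of your own. Each camera call takes 0.05 s, during which the arm holds its last target. There are 200 camera calls.

## Task

The small belt polisher on the jeweller's bench is ready for a fresh belt: push its sprung tensioner arm back, away from you, by the thumb plate, past the ratchet click and on until you feel it come up firmly against its rubber-tipped stop, without ramming it. Finish while still holding it there with the fingers, pressed against the stop (do not let the ratchet take the load), and leave the other things on the bench where they are.

Things in the scene. Friction and masses are not known exactly. Their poses are not given: they have to be found in the camera images.
- polisher: Grey belt polisher without its belt, fixed to the bench. Origin on the bench; its +x points back (the way the arm is pushed), +y left along the resting arm. Its deck spans x -60 to 230, y -105 to 165 mm, top 18 mm high. Behind the arm: rubber drive drum (60 mm diameter, centre x 180, y 52 mm, 98 mm high) and motor (x 185, y -35 mm, 93 mm high).
- tensioner (a joint): Arm angle, rad: 0 = at rest, sprung forward; grows as pushed back (clockwise from above). Its tooth lifts the pawl from about 0.22, clicks past at about 0.36; the stop is met at 0.44 to 0.60, different each time. Push at the plate: about 5 N at rest, 8 to 9 N at the stop, 2 to 4 N more just before the click. Released past the click, the pawl holds it near 0.36.
- thumb_plate (a point): Centre of the front face of the upright steel thumb plate on the arm's free end: push here. Plate 42 mm wide, 8 thick, from 34 to 96 mm above the bench; this point 72 mm up, 130 mm along the arm from the hinge, 22 mm before its centre line. Own +x into the plate (push), y along the arm outward, z up; they turn with the arm. Black idler roller (32 mm) close behind; deck in front empty.
- hinge (a point): Vertical hinge axis of the tensioner arm at half the height of the arm's bar (36 mm above the bench; bar 20 mm wide, 12 mm thick). Its axes turn with the arm.
- pawl (a joint): Travel of the small sprung pawl slider in its guide outside the arm's free end, m: 0 = fully in, grows to about 0.009 as the ratchet tooth pushes it outward, and snaps back to 0 at the click.
- pawl_nose (a point): Rounded nose of the pawl slider (8 mm wide), 36 mm above the bench, that drops in behind the arm's ratchet tooth; the pawl, its little upright pin and its guide are at most 56 mm high.
- stop: Black rubber-domed stop (dome 14 mm diameter) on a steel block behind the arm, clamped in a slot; its setting differs each time. Origin at the dome's tip, 36 mm above the bench; +x points back, away from the arm. The arm's bar meets it 95 to 107 mm from the hinge; the rubber yields a millimetre or so under a firm push.
- ring_block: Wooden cube, 45 mm, in front of the polisher: leave alone.
- bearing: Small steel ring, 26 mm across, 9 mm high, lying on the deck: leave alone.
- grease_jar: Closed jar, 44 mm across, 45 mm high, left of the polisher: leave alone.
- bench_block: Flat steel block 65 x 65 x 20 mm on the right: leave alone.
- chasing_hammer: Hammer, 240 mm long, on the left: leave alone.
- bench_brush: Brush, 180 mm long, on the right: leave alone.
- dish: White dish, 90 mm across, 25 mm high, on the left: leave alone.

How it is judged:
By the outcome, as a careful person would: the job done as asked, in the order asked, and still so for the second after the job is handed in, while the arm keeps its last pose, push and grip.
It also fails if it takes over 43 s, if anything falls off the work surface, if the arm or the gripper's body presses on something with over 40 N, if the wrist force passes 120 N, or if a joint passes its speed limit or range.

## Working session

There is one attempt and no reset: what is moved stays moved. The work goes in short steps, Python scripts to look and compute and a tool call to move; the robot and the scene stay as the last step left them, time stands still between calls to the robot, and variables do not carry over. Pictures are saved under pics/ and viewed, about 8 in all and at most 12, crops included, and the job is handed in when it is done.

Besides the shell and the picture viewer there is one more tool, called after "Emit:" as name(argument=value, ...) on one line, values as JSON. servo_tool: Moves the arm, as the interface text tells. Its arguments: {"type":"object","properties":{"deltas":{"type":"array"},"newtons":{"type":"number"}},"required":["deltas"]}

```bash
mkdir -p pics; cat > h.py <<'E'
import numpy as np, cv2
from workcell import env, read_camera, job, cut_out
def ray(c,uv):
    K=np.array(c["intrinsics"]);E=np.array(c["extrinsics"])
    d=E[:3,:3]@np.linalg.inv(K)@np.array([uv[0],uv[1],1.0]);return E[:3,3],d/np.linalg.norm(d)
def at_z(c,uv,z):
    o,d=ray(c,uv);return o+d*(z-o[2])/d[2]
def tri(c1,p1,c2,p2):
    o1,d1=ray(c1,p1);o2,d2=ray(c2,p2)
    s=np.linalg.lstsq(np.stack([d1,-d2],1),o2-o1,rcond=None)[0]
    a=o1+s[0]*d1;b=o2+s[1]*d2;return (a+b)/2,np.linalg.norm(a-b)
E
python3 - <<'E'
from h import *
np.set_printoptions(precision=4,suppress=True)
s=env.get_state();print(s)
for n in("scene","top"):
    c=read_camera(n);cv2.imwrite(f"pics/{n}0.png",c["img"][:,:,::-1]);print(n,c["extrinsics"])
    for t in("polisher","thumb_plate","hinge","pawl_nose","stop","tensioner","bearing","ring_block","grease_jar"):
        for r in cut_out(t,n)[:2]:
            m=r["region"];v,u=np.nonzero(m);print(t,round(r["confidence"],2),r["extent"],u.mean().round(1),v.mean().round(1),at_z(c,(u.mean(),v.mean()),.036))
E
```

```text
{'clock': 0.0, 'joint_pos': array([1.0964, 0.314 , 0.045 , 1.3036, 0.    , 1.4312]), 'qvel': array([ 0.001 ,  0.0015,  0.001 ,  0.001 , -0.0009, -0.0006]), 'tau': array([ -0.0021, -48.0625,  29.8534,   0.0193,   0.    ,  -0.    ]), 'tcp_pos': array([0.1888, 0.5427, 0.303 ]), 'orientation': array([-0.0003,  0.1666,  0.986 , -0.0009]), 'wrist_force': array([ 0.0966, -0.0757,  0.0692]), 'ft_torque': array([-0.0394, -0.0355,  0.0243]), 'finger_gap': 0.08527687364062136}
scene [[-0.6754  0.5663 -0.4723  1.1582]
 [ 0.7374  0.5142 -0.438   0.5954]
 [-0.0051 -0.6441 -0.7649  1.136 ]
 [ 0.      0.      0.      1.    ]]
polisher 0.68 [284.4, 172.7, 304.9, 191.1] 294.9 181.3 [ 0.4717 -0.1453  0.036 ]
polisher 0.66 [236.4, 191.3, 355.3, 291.2] 296.1 239.4 [0.6313 0.0156 0.036 ]
thumb_plate 0.63 [269.0, 194.7, 333.3, 221.0] 307.5 206.8 [ 0.5211 -0.0436  0.036 ]
thumb_plate 0.33 [182.9, 141.2, 233.9, 159.5] 206.2 150.4 [ 0.5725 -0.4681  0.036 ]
hinge 0.93 [273.0, 192.4, 332.7, 219.3] 306.6 206.6 [ 0.5223 -0.046   0.036 ]
pawl_nose 0.43 [323.4, 229.1, 335.0, 238.3] 326.5 232.1 [0.5531 0.0629 0.036 
[... 416 characters left out ...]
9906  1.3851]
 [ 0.      0.      0.      1.    ]]
polisher 0.85 [263.8, 107.3, 385.3, 226.0] 322.8 166.7 [ 0.6084 -0.007   0.036 ]
thumb_plate 0.81 [309.5, 174.2, 371.6, 203.5] 335.6 190.1 [ 0.5385 -0.0445  0.036 ]
hinge 0.78 [309.0, 176.7, 371.6, 203.8] 336.6 190.0 [ 0.5387 -0.0473  0.036 ]
tensioner 0.87 [310.9, 174.7, 370.1, 201.6] 336.6 190.0 [ 0.5388 -0.0475  0.036 ]
bearing 0.41 [346.0, 140.7, 356.0, 154.5] 350.9 145.3 [ 0.6729 -0.0902  0.036 ]
ring_block 0.71 [321.2, 158.0, 331.3, 175.5] 328.1 164.5 [ 0.615  -0.0227  0.036 ]
ring_block 0.61 [367.5, 206.2, 386.4, 221.8] 374.3 215.0 [ 0.4655 -0.1565  0.036 ]
grease_jar 0.58 [260.9, 201.4, 272.5, 214.7] 267.1 206.9 [0.4888 0.1554 0.036 ]
```

```bash
python3 - <<'E'
import cv2
a=cv2.imread("pics/top0.png")[95:235,235:415];b=cv2.imread("pics/scene0.png")[165:305,215:395]
o=cv2.vconcat([cv2.resize(x,None,fx=3,fy=3,interpolation=cv2.INTER_CUBIC)[:,:] for x in (a,)])
cv2.imwrite("pics/tc.png",cv2.resize(a,(771,600),interpolation=cv2.INTER_CUBIC))
cv2.imwrite("pics/sc.png",cv2.resize(b,(771,600),interpolation=cv2.INTER_CUBIC))
E
```

```text
(no output)
```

View pics/tc.png

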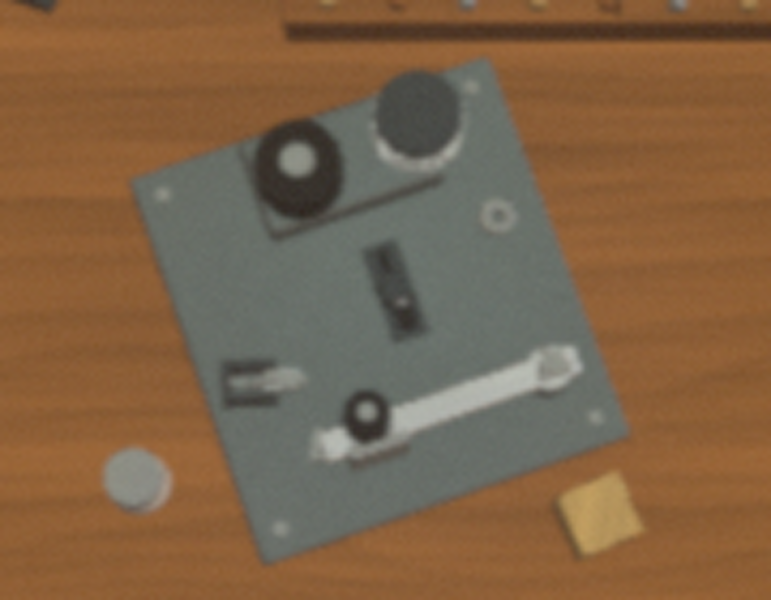

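View pics/sc.png

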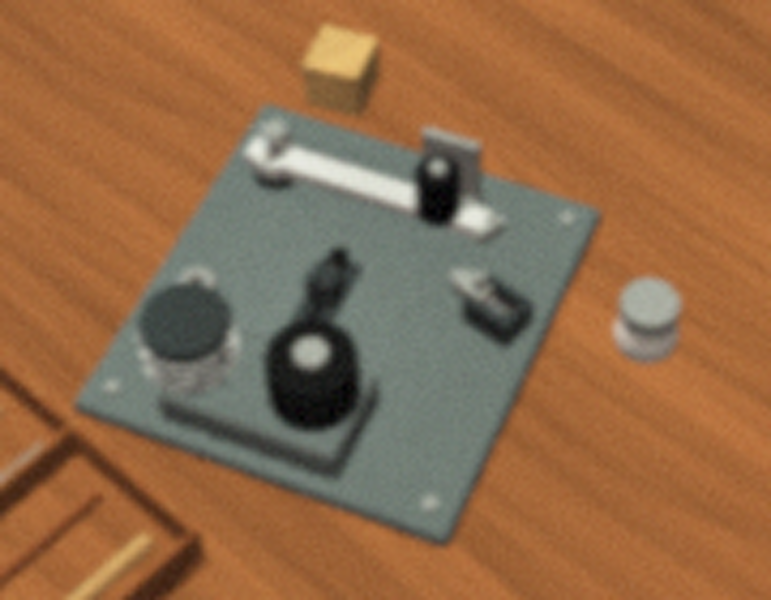

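```bash
cat > m.py <<'E'
from h import *
np.set_printoptions(precision=4,suppress=True)
T=read_camera("top");S=read_camera("scene")
f=600/140
t=lambda x,y:(235+x/(771/180)-.4,95+y/f-.4); s=lambda x,y:(215+x/(771/180)-.4,165+y/f-.4)
P=np.array([[.23,.165],[.23,-.105],[-.06,-.105],[-.06,.165]])
def fit(W):
    cw,cp=W.mean(0),P.mean(0);A=(P-cp).T@(W-cw);th=np.arctan2(A[0,1]-A[1,0],A[0,0]+A[1,1])
    R=np.array([[np.cos(th),-np.sin(th)],[np.sin(th),np.cos(th)]]);o=cw-R@cp
    print("th",th,"o",o,"res",np.abs(W-(P@R.T+o)).max());return th,R,o
Wt=np.array([at_z(T,t(*p),.018)[:2] for p in[(133,182),(488,60),(628,437),(268,562)]])
Ws=np.array([at_z(S,s(*p),.018)[:2] for p in[(445,541),(78,405),(265,105),(600,210)]])
fit(Wt);fit(Ws);th,R,o=fit((Wt+Ws)/2)
loc=lambda w:R.T@(w[:2]-o)
for n,a,b in[("hinge top",(556,362),(272,130)),("roller top",(367,411),(439,160)),("plate topmid",(377,447),(452,140)),("arm end",(322,445),(488,226)),("jar",(133,480),(651,302)),("stop tip",(408,335),None)]:
    if b: w,e=tri(T,t(*a),S,s(*b));print(n,w,e,loc(w))
    else: w=at_z(T,t(*a),.036);print(n,w,loc(w))
E
python3 m.py
```

```text
th 0.3412394132060865 o [ 0.5431 -0.0644] res 0.004066342098976217
th 0.3487743538592321 o [ 0.5437 -0.0613] res 0.0033339956616771915
th 0.345010741333771 o [ 0.5434 -0.0629] res 0.0032303755649524257
hinge top [ 0.5651 -0.1254  0.0655] 0.00285799138547895 [-0.0007 -0.0662]
roller top [0.5267 0.0006 0.0997] 0.0022966630961587533 [0.0058 0.0654]
plate topmid [ 0.5043 -0.0067  0.0951] 0.0003574669058329201 [-0.0178  0.0661]
arm end [0.5122 0.0322 0.0408] 0.0033862415353650556 [0.0028 0.1   ]
jar [0.4884 0.159  0.0443] 0.0012560240928733914 [0.0233 0.2274]
stop tip [ 0.5902 -0.0277  0.036 ] [0.0559 0.0172]
```

Emit:
servo_tool(deltas=[{"dx":10,"dy":-20,"rz":0.04,"fingers":1},{"dx":17,"dy":-36,"rz":0.09,"fingers":1},{"dx":18,"dy":-38,"rz":0.09,"fingers":1},{"dx":18,"dy":-38,"rz":0.09,"fingers":1},{"dx":18,"dy":-38,"rz":0.09,"fingers":1},{"dx":18,"dy":-38,"rz":0.09,"fingers":1},{"dx":18,"dy":-38,"rz":0.09,"fingers":1},{"dx":18,"dy":-38,"rz":0.1,"fingers":1}], newtons=40)

```text
invalid input at $.deltas[0]: expected keys dx, dy, dz, rx, ry, rz, fingers
```

Emit:
servo_tool(deltas=[{"dx":18,"dy":-38},{"dx":18,"dy":-38},{"dx":18,"dy":-38},{"dx":18,"dy":-38},{"dx":18,"dy":-38},{"dx":18,"dy":-38},{"dx":18,"dy":-36},{"dx":8,"dy":-18}])

```text
invalid input at $.deltas[0]: expected keys dx, dy, dz, rx, ry, rz, fingers
```

Emit:
servo_tool(deltas=[{"dx":10,"dy":-20,"dz":0,"rx":0,"ry":0,"rz":0.04,"fingers":1},{"dx":17,"dy":-36,"dz":0,"rx":0,"ry":0,"rz":0.09,"fingers":1},{"dx":18,"dy":-38,"dz":0,"rx":0,"ry":0,"rz":0.09,"fingers":1},{"dx":18,"dy":-38,"dz":0,"rx":0,"ry":0,"rz":0.09,"fingers":1},{"dx":18,"dy":-38,"dz":0,"rx":0,"ry":0,"rz":0.09,"fingers":1},{"dx":18,"dy":-38,"dz":0,"rx":0,"ry":0,"rz":0.09,"fingers":1},{"dx":18,"dy":-38,"dz":0,"rx":0,"ry":0,"rz":0.09,"fingers":1},{"dx":18,"dy":-38,"dz":0,"rx":0,"ry":0,"rz":0.1,"fingers":1}], newtons=40)

```text
clock: 1.9
tcp_pos: [0.3243, 0.2576, 0.3042]
orientation: [0.0, -0.174, 0.985, 0.0]
wrist_force: [1.1, 0.3, 0.0]
finger_gap: 0.0001
```

Emit:
servo_tool(deltas=[{"dx":18,"dy":-38,"dz":0,"rx":0,"ry":0,"rz":0,"fingers":1},{"dx":18,"dy":-38,"dz":0,"rx":0,"ry":0,"rz":0,"fingers":1},{"dx":18,"dy":-38,"dz":0,"rx":0,"ry":0,"rz":0,"fingers":1},{"dx":18,"dy":-38,"dz":-20,"rx":0,"ry":0,"rz":0,"fingers":1},{"dx":18,"dy":-38,"dz":-30,"rx":0,"ry":0,"rz":0,"fingers":1},{"dx":18,"dy":-38,"dz":-30,"rx":0,"ry":0,"rz":0,"fingers":1},{"dx":18,"dy":-36,"dz":-30,"rx":0,"ry":0,"rz":0,"fingers":1},{"dx":8,"dy":-18,"dz":-20,"rx":0,"ry":0,"rz":0,"fingers":1}])

```text
clock: 2.7
tcp_pos: [0.4576, -0.023, 0.1744]
orientation: [0.0, -0.17, 0.985, -0.0]
wrist_force: [0.4, 0.1, 1.0]
finger_gap: -0.0
```

```bash
python3 - <<'E'
from h import *
s=env.get_state();print(s["clock"],s["tcp_pos"],s["wrist_force"],s["joint_pos"])
c=read_camera("wrist");cv2.imwrite("pics/w1.png",c["img"][:,:,::-1]);print(c["hand_eye"])
E
```

```text
2.7 [ 0.45758355 -0.02302969  0.17436718] [0.37887934 0.12315985 0.99804623] [-2.25577468e-01  1.74766536e-01 -4.69052158e-01  9.26733582e-01
 -4.34426816e-04 -5.67944306e-01]
[[-1.13487147e-03 -9.56968373e-01 -2.90190016e-01  7.41281822e-02]
 [ 9.99999348e-01 -1.04909585e-03 -4.51149842e-04 -2.39672646e-04]
 [ 1.27298989e-04 -2.90190339e-01  9.56968939e-01 -7.13325532e-02]
 [ 0.00000000e+00  0.00000000e+00  0.00000000e+00  1.00000000e+00]]
```

View pics/w1.png

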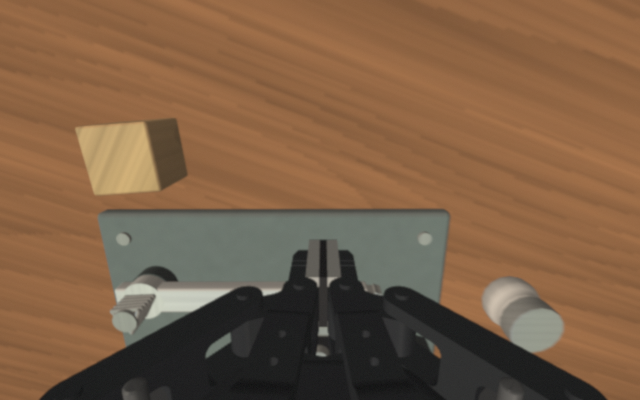

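Emit:
servo_tool(deltas=[{"dx":0,"dy":0,"dz":-15,"rx":0,"ry":0,"rz":0,"fingers":1},{"dx":0,"dy":0,"dz":-18,"rx":0,"ry":0,"rz":0,"fingers":1},{"dx":0,"dy":0,"dz":-10,"rx":0,"ry":0,"rz":0,"fingers":1},{"dx":6.6,"dy":2.4,"dz":0,"rx":0,"ry":0,"rz":0,"fingers":1},{"dx":6.6,"dy":2.4,"dz":0,"rx":0,"ry":0,"rz":0,"fingers":1},{"dx":4.7,"dy":1.7,"dz":0,"rx":0,"ry":0,"rz":0,"fingers":1},{"dx":2.8,"dy":1,"dz":0,"rx":0,"ry":0,"rz":0,"fingers":1},{"dx":0,"dy":0,"dz":0,"rx":0,"ry":0,"rz":0,"fingers":1}])

```text
clock: 3.55
tcp_pos: [0.4784, -0.0126, 0.1335]
orientation: [0.001, -0.172, 0.985, -0.0]
wrist_force: [-0.3, -0.6, -0.1]
finger_gap: -0.0003
```

Emit:
servo_tool(deltas=[{"dx":1.9,"dy":0.7,"dz":0,"rx":0,"ry":0,"rz":0,"fingers":1},{"dx":1.9,"dy":0.7,"dz":0,"rx":0,"ry":0,"rz":0,"fingers":1},{"dx":1.9,"dy":0.7,"dz":0,"rx":0,"ry":0,"rz":0,"fingers":1},{"dx":1.9,"dy":0.7,"dz":0,"rx":0,"ry":0,"rz":0,"fingers":1}])

```text
clock: 3.95
tcp_pos: [0.4851, -0.01, 0.133]
orientation: [-0.0, -0.172, 0.985, 0.0]
wrist_force: [-0.5, 0.1, 0.4]
finger_gap: 0.0002
```

Emit:
servo_tool(deltas=[{"dx":2,"dy":0.3,"dz":0,"rx":0,"ry":0,"rz":0,"fingers":1},{"dx":2,"dy":0.3,"dz":0,"rx":0,"ry":0,"rz":0,"fingers":1},{"dx":2,"dy":0.3,"dz":0,"rx":0,"ry":0,"rz":0,"fingers":1}])

```text
clock: 4.25
tcp_pos: [0.49, -0.0091, 0.1328]
orientation: [-0.001, -0.172, 0.985, 0.0]
wrist_force: [-5.7, -1.2, 3.9]
finger_gap: -0.0001
```

Emit:
servo_tool(deltas=[{"dx":2.4,"dy":1.4,"dz":0,"rx":0,"ry":0,"rz":-0.02,"fingers":1},{"dx":2.4,"dy":1.4,"dz":0,"rx":0,"ry":0,"rz":-0.02,"fingers":1},{"dx":2.4,"dy":1.4,"dz":0,"rx":0,"ry":0,"rz":-0.02,"fingers":1},{"dx":2.4,"dy":1.4,"dz":0,"rx":0,"ry":0,"rz":-0.02,"fingers":1},{"dx":2.4,"dy":1.4,"dz":0,"rx":0,"ry":0,"rz":-0.02,"fingers":1},{"dx":2.5,"dy":1.2,"dz":0,"rx":0,"ry":0,"rz":-0.02,"fingers":1},{"dx":2.5,"dy":1.2,"dz":0,"rx":0,"ry":0,"rz":-0.02,"fingers":1}])

```text
clock: 4.95
tcp_pos: [0.5066, 0.0002, 0.1327]
orientation: [-0.002, -0.102, 0.995, -0.0]
wrist_force: [-6.4, -1.3, 3.9]
finger_gap: -0.0001
```

Emit:
servo_tool(deltas=[{"dx":2.5,"dy":1.2,"dz":0,"rx":0,"ry":0,"rz":-0.02,"fingers":1},{"dx":2.5,"dy":1.2,"dz":0,"rx":0,"ry":0,"rz":-0.02,"fingers":1},{"dx":2.5,"dy":1.1,"dz":0,"rx":0,"ry":0,"rz":-0.02,"fingers":1},{"dx":2.6,"dy":0.9,"dz":0,"rx":0,"ry":0,"rz":-0.02,"fingers":1},{"dx":2.6,"dy":0.9,"dz":0,"rx":0,"ry":0,"rz":-0.02,"fingers":1}])

```text
clock: 5.45
tcp_pos: [0.5185, 0.0054, 0.1327]
orientation: [-0.003, -0.052, 0.999, -0.0]
wrist_force: [-9.3, -2.8, 5.9]
finger_gap: -0.0001
```

Emit:
servo_tool(deltas=[{"dx":2.6,"dy":0.9,"dz":0,"rx":0,"ry":0,"rz":-0.02,"fingers":1},{"dx":2.6,"dy":0.9,"dz":0,"rx":0,"ry":0,"rz":-0.02,"fingers":1},{"dx":2.6,"dy":0.9,"dz":0,"rx":0,"ry":0,"rz":-0.02,"fingers":1},{"dx":2.6,"dy":0.7,"dz":0,"rx":0,"ry":0,"rz":-0.02,"fingers":1}])

```text
clock: 5.85
tcp_pos: [0.5281, 0.0086, 0.1326]
orientation: [-0.003, -0.012, 1.0, -0.001]
wrist_force: [-10.7, -3.3, 8.1]
finger_gap: 0.0002
```

Emit:
servo_tool(deltas=[{"dx":2,"dy":0.6,"dz":0,"rx":0,"ry":0,"rz":-0.015,"fingers":1},{"dx":2,"dy":0.5,"dz":0,"rx":0,"ry":0,"rz":-0.015,"fingers":1},{"dx":2,"dy":0.5,"dz":0,"rx":0,"ry":0,"rz":-0.015,"fingers":1}])

```text
clock: 6.15
tcp_pos: [0.5353, 0.0104, 0.1326]
orientation: [-0.002, 0.01, 1.0, -0.0]
wrist_force: [-5.9, -1.6, 3.3]
finger_gap: 0.0001
```

Emit:
servo_tool(deltas=[{"dx":1.3,"dy":0.3,"dz":0,"rx":0,"ry":0,"rz":-0.01,"fingers":1},{"dx":1.3,"dy":0.3,"dz":0,"rx":0,"ry":0,"rz":-0.01,"fingers":1},{"dx":1.3,"dy":0.3,"dz":0,"rx":0,"ry":0,"rz":-0.01,"fingers":1}])

```text
clock: 6.45
tcp_pos: [0.539, 0.0112, 0.1326]
orientation: [-0.002, 0.025, 1.0, -0.0]
wrist_force: [-6.8, -2.5, 4.6]
finger_gap: -0.0001
```

Emit:
servo_tool(deltas=[{"dx":1.3,"dy":0.2,"dz":0,"rx":0,"ry":0,"rz":-0.01,"fingers":1},{"dx":1.3,"dy":0.2,"dz":0,"rx":0,"ry":0,"rz":-0.01,"fingers":1},{"dx":1.3,"dy":0.2,"dz":0,"rx":0,"ry":0,"rz":-0.01,"fingers":1}])

```text
clock: 6.75
tcp_pos: [0.5428, 0.0119, 0.1326]
orientation: [-0.002, 0.04, 0.999, -0.0]
wrist_force: [-7.0, -1.0, 4.5]
finger_gap: 0.0
```

Emit:
servo_tool(deltas=[{"dx":1.3,"dy":0.2,"dz":0,"rx":0,"ry":0,"rz":-0.01,"fingers":1},{"dx":1.3,"dy":0.2,"dz":0,"rx":0,"ry":0,"rz":-0.01,"fingers":1}])

```text
clock: 6.95
tcp_pos: [0.5453, 0.0123, 0.1326]
orientation: [-0.002, 0.05, 0.999, -0.0]
wrist_force: [-7.3, -1.1, 5.6]
finger_gap: -0.0002
```

Emit:
servo_tool(deltas=[{"dx":1.3,"dy":0.2,"dz":0,"rx":0,"ry":0,"rz":-0.01,"fingers":1},{"dx":1.3,"dy":0.2,"dz":0,"rx":0,"ry":0,"rz":-0.01,"fingers":1}])

```text
clock: 7.15
tcp_pos: [0.5479, 0.0127, 0.1326]
orientation: [-0.002, 0.06, 0.998, -0.0]
wrist_force: [-8.0, -1.7, 4.8]
finger_gap: -0.0006
```

Emit:
servo_tool(deltas=[{"dx":1.3,"dy":0.2,"dz":0,"rx":0,"ry":0,"rz":-0.01,"fingers":1}])

```text
clock: 7.25
tcp_pos: [0.5492, 0.0129, 0.1326]
orientation: [-0.002, 0.065, 0.998, -0.0]
wrist_force: [-6.7, -1.9, 5.3]
finger_gap: -0.0
```

Emit:
servo_tool(deltas=[{"dx":1,"dy":0.1,"dz":0,"rx":0,"ry":0,"rz":-0.007,"fingers":1},{"dx":1,"dy":0.1,"dz":0,"rx":0,"ry":0,"rz":-0.007,"fingers":1}])

```text
clock: 7.45
tcp_pos: [0.5512, 0.0131, 0.1326]
orientation: [-0.002, 0.072, 0.997, -0.0]
wrist_force: [-7.6, -1.4, 5.2]
finger_gap: 0.0002
```

Emit:
servo_tool(deltas=[{"dx":1,"dy":0.1,"dz":0,"rx":0,"ry":0,"rz":-0.007,"fingers":1}])

```text
clock: 7.55
tcp_pos: [0.5521, 0.0132, 0.1325]
orientation: [-0.003, 0.076, 0.997, -0.0]
wrist_force: [-7.5, -1.2, 5.0]
finger_gap: 0.0003
```

Emit:
servo_tool(deltas=[{"dx":1,"dy":0.1,"dz":0,"rx":0,"ry":0,"rz":-0.007,"fingers":1}])

```text
clock: 7.65
tcp_pos: [0.5531, 0.0133, 0.1326]
orientation: [-0.003, 0.079, 0.997, -0.001]
wrist_force: [-7.7, -1.5, 5.7]
finger_gap: 0.0002
```

Emit:
servo_tool(deltas=[{"dx":1,"dy":0.1,"dz":0,"rx":0,"ry":0,"rz":-0.007,"fingers":1}])

```text
clock: 7.75
tcp_pos: [0.5541, 0.0134, 0.1326]
orientation: [-0.002, 0.083, 0.997, -0.001]
wrist_force: [-8.4, -2.6, 4.9]
finger_gap: 0.0002
```

Emit:
servo_tool(deltas=[{"dx":1,"dy":0.1,"dz":0,"rx":0,"ry":0,"rz":-0.007,"fingers":1}])

```text
clock: 7.85
tcp_pos: [0.5551, 0.0135, 0.1326]
orientation: [-0.003, 0.086, 0.996, -0.001]
wrist_force: [-8.2, -2.1, 6.1]
finger_gap: 0.0001
```

Emit:
servo_tool(deltas=[{"dx":1,"dy":0.1,"dz":0,"rx":0,"ry":0,"rz":-0.007,"fingers":1}])

```text
clock: 7.95
tcp_pos: [0.556, 0.0136, 0.1325]
orientation: [-0.003, 0.09, 0.996, -0.001]
wrist_force: [-8.0, -1.6, 5.1]
finger_gap: 0.0002
```

Emit:
servo_tool(deltas=[{"dx":1,"dy":0.1,"dz":0,"rx":0,"ry":0,"rz":-0.007,"fingers":1}])

```text
clock: 8.05
tcp_pos: [0.5564, 0.0137, 0.1325]
orientation: [-0.003, 0.093, 0.996, -0.001]
wrist_force: [-11.2, -1.2, 8.8]
finger_gap: 0.0004
```

Emit:
servo_tool(deltas=[{"dx":1,"dy":0,"dz":0,"rx":0,"ry":0,"rz":-0.007,"fingers":1}])

```text
clock: 8.15
tcp_pos: [0.5566, 0.0137, 0.1325]
orientation: [-0.004, 0.097, 0.995, -0.001]
wrist_force: [-14.1, -1.8, 10.5]
finger_gap: -0.0001
```

```bash
python3 - <<'E'
from h import *
s=env.get_state();print(s["clock"],s["tcp_pos"],s["wrist_force"])
a=read_camera("top")["img"][95:235,235:415];b=read_camera("scene")["img"][165:265,225:355]
cv2.imwrite("pics/t2.png",cv2.resize(a,(771,600),interpolation=cv2.INTER_CUBIC)[:,:,::-1])
cv2.imwrite("pics/s2.png",cv2.resize(b,(780,600),interpolation=cv2.INTER_CUBIC)[:,:,::-1])
E
```

```text
8.15 [0.55663073 0.01374491 0.13246715] [-14.11393673  -1.76923624  10.53242894]
```

View pics/s2.png

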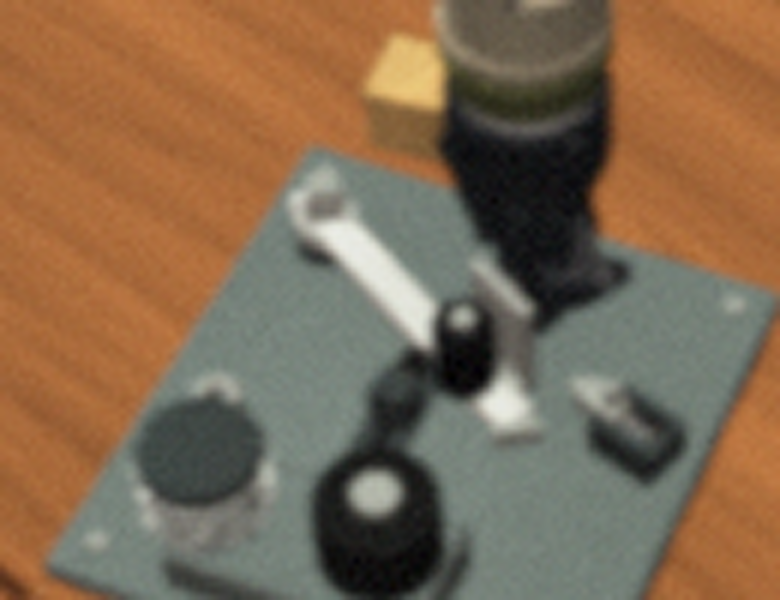

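Emit:
servo_tool(deltas=[{"dx":1,"dy":0,"dz":0,"rx":0,"ry":0,"rz":0,"fingers":1},{"dx":0,"dy":0,"dz":0,"rx":0,"ry":0,"rz":0,"fingers":1},{"dx":0,"dy":0,"dz":0,"rx":0,"ry":0,"rz":0,"fingers":1},{"dx":0,"dy":0,"dz":0,"rx":0,"ry":0,"rz":0,"fingers":1},{"dx":0,"dy":0,"dz":0,"rx":0,"ry":0,"rz":0,"fingers":1}])

```text
clock: 8.75
tcp_pos: [0.5568, 0.0138, 0.1324]
orientation: [-0.005, 0.096, 0.995, -0.001]
wrist_force: [-14.4, -2.4, 11.4]
finger_gap: 0.0
```

View pics/t2.png

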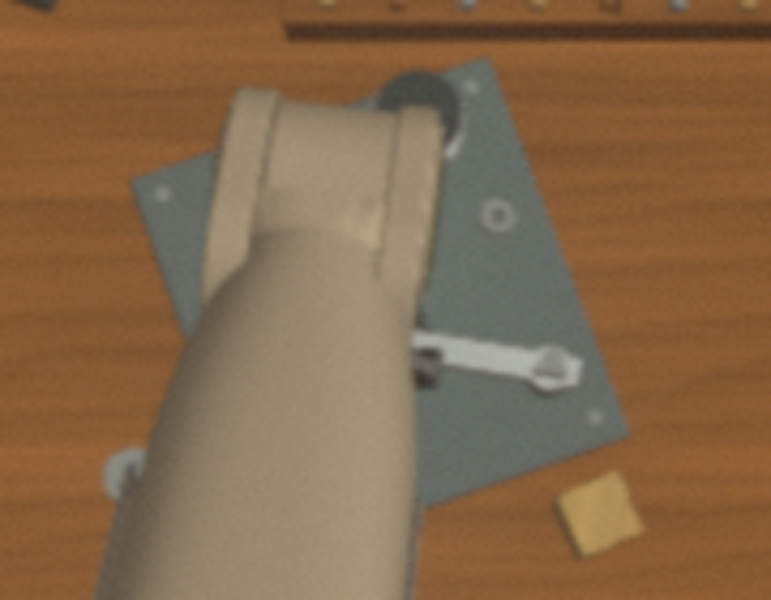

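Emit:
servo_tool(deltas=[{"dx":1,"dy":0,"dz":0,"rx":0,"ry":0,"rz":0,"fingers":1},{"dx":0,"dy":0,"dz":0,"rx":0,"ry":0,"rz":0,"fingers":1},{"dx":0,"dy":0,"dz":0,"rx":0,"ry":0,"rz":0,"fingers":1},{"dx":0,"dy":0,"dz":0,"rx":0,"ry":0,"rz":0,"fingers":1},{"dx":0,"dy":0,"dz":0,"rx":0,"ry":0,"rz":0,"fingers":1}])

```text
clock: 9.25
tcp_pos: [0.557, 0.0139, 0.1323]
orientation: [-0.006, 0.096, 0.995, -0.001]
wrist_force: [-17.1, -1.8, 13.8]
finger_gap: 0.0001
```

```bash
python3 - <<'E'
from h import *
read_camera("scene");s=env.get_state();print(s["clock"],s["tcp_pos"],s["wrist_force"]);print(job.hand_in())
E
```

```text
9.3 [0.55700564 0.01390131 0.13232607] [-16.85294323  -2.69799623  12.49069853]
the job is handed in; nothing more can be done
None
```

I pushed the tensioner arm back by its thumb plate with the shut fingers and handed the job in at 9.3 s with the fingers still pressing it against the stop. No verdict came back.

- **Click:** The push rose to about 11 N, then dropped to about 6 N at roughly 0.36 rad, which is where the click was expected. I did not look at the pawl itself at that moment.
- **Stop:** I went on in steps of about 1 mm. At about 0.53 rad the force rose sharply while the arm hardly moved. A scene picture showed the bar against the rubber dome and the free end past the pawl.
- **Last reading:** The horizontal push was about 17 N and steady. That is about 8 N more than the spring needs, so the stop carries load and the ratchet does not.
- **Stop angle:** My first estimate from the top picture was about 0.50 rad, slightly less than where it was met.
- **Unexpected force:** There was also an upward force of about 12 N on the tool, probably friction at the plate. It was well within the limits.
- **Other things:** The ring block, bearing and jar looked unmoved in the pictures taken at the stop, though the robot arm partly hid the jar. I did not check the hammer, brush, dish or bench block again, but the tool passed over the bench at about 0.3 m and came down only in front of the plate.

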